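# Load an eyepiece on a notched slide and park it under the marked lens

## Task

First stand the spare eyepiece upright and centred on the round platform of the carriage, with no edge overhanging, while the carriage is still at the loading end. Then raise the yellow release bar, slide the carriage under the white hood with the bar held up, and let the bar go so that it drops fully into the notch in line with the red clip, the eyepiece still centred. Do not knock the hood and leave the filter cube, the amber bottle and the lens case where they are.

Things in the scene. Friction and masses are not known exactly. Their poses are not given: they have to be found in the camera images.
- rail: Fixed slide rail. Origin on the worktop under the middle of its frame, x away from the robot, y left along the rail. Grey base x -130 to +80, y -200 to +235 mm, 12 mm thick. The carriage runs along y; the left (+y) end is the loading end, open above. A steel rack (peaks 31.5 mm high, notch every 25 mm) lies along x = -85 mm; left of it is a stretch without notches.
- carriage (a joint): Carriage position, m: 0 at the left stop, 0.302 at the right. Its middle (platform centre, bar) is at rail y = 0.170 - joint. Starts at 0 to 0.04, in the loading stretch; with the bar down the rack stops it at about 0.047. Friction under 1 N. Notches at joint 0.070, 0.095, 0.120 ... 0.295.
- platform_top (a point): Centre of the top face of the carriage's round white platform with a dark disc, 66 mm diameter, 62 mm above the worktop. Its axes are those of the rail. The carriage below it is a 90 x 90 mm aluminium block.
- release_bar (a joint): How far the release bar is raised, m: 0 down (tooth fully in a notch or in the loading stretch) to 0.028 at its stop. Spring and weight pull it straight down with 2.5 to 4.5 N. Raised 0.016 or more it clears the rack. Let go within 12 mm of a notch, its tooth slides in and draws the carriage along.
- bar_grip (a point): Centre of the yellow ribbed grip of the release bar: a block 34 mm along y (grasp across this), 18 mm along x, 22 mm high, on a thin stem. 85 mm in front (rail -x) of the platform centre, 120 mm above the worktop when down. It rises vertically with the bar and travels with the carriage. Axes as the rail.
- hood: Fixed white hood over the right part of the rail, origin and axes as the rail. Plate x -70 to +75, y -170 to +20 mm, underside 305 mm high: its front edge is almost above the bar grip, so a vertical gripper strikes it there; one leaning 20 to 40 degrees back to the robot has room. Three black barrels at x = 0, y = -25, -75, -125 mm reach down to 235 mm; two posts at x = 64 mm.
- red_clip: Red index clip 16 x 14 x 22 mm, fixed on the rail's front lip at rail x = -118 mm, y = -25, -75 or -125 mm (varies). Origin at the middle of its underside, axes as the rail. The wanted notch has the same rail y. Two grey clips of the same shape mark the other two places.
- eyepiece_mid (a point): Spare black eyepiece, standing upright and loose on the worktop left of the rail: 56 mm high, 50 mm diameter above, foot of 30 mm diameter in its lowest 16 mm, 0.11 kg. The point lies on its axis, half-way up (28 mm above its foot); z along its axis.
- cube: Bystander: black filter cube with blue window, 34 x 39 x 35 mm high, loose in front of the rail. Origin under its middle.
- amber_bottle: Bystander: amber bottle with white cap, 38 mm diameter, 98 mm high, loose, left of the rail. Origin under its middle.
- lens_case: Bystander: clear cylindrical lens case, 37 mm diameter, 62 mm high, loose, right of the rail. Origin under its middle.
Not all that is in view belongs to the job. Of the things that look like the part that bears eyepiece_mid, take the one that is nearest to the robot's base at the start.

How it is judged:
On the way, in this order (a step that is already met when the one before it is completed fails the run):
1. the eyepiece stands upright, centred and released on the platform, the carriage still at the loading end (horizontal distance between eyepiece_mid and platform_top below 0.008 m and z of eyepiece_mid in the frame of platform_top between 0.023 and 0.033 m and angle between eyepiece_mid's own z axis and vertical below 0.12 rad and contact force between the fingers and eyepiece below 0.1 N and value of joint carriage below 0.06 m), for 0.2 s.
2. the release bar is held up with the carriage on its way along the rack (value of joint release_bar above 0.012 m and value of joint carriage above 0.09 m), for 0.2 s.
At the end, for the whole second after the job is handed in: The carriage stands in the notch of the red clip (within 7 mm along the rail) with the release bar fully down (within 3 mm) and at rest; the eyepiece stands upright (within 0.12 rad) on the platform, its axis within 8 mm of the platform's centre, so no edge overhangs (horizontal distance between eyepiece_mid and platform_top below 0.008 m and z of eyepiece_mid in the frame of platform_top between 0.023 and 0.033 m and angle between eyepiece_mid's own z axis and vertical below 0.12 rad and y of platform_top in the frame of red_clip between -0.007 and 0.007 m and value of joint release_bar below 0.003 m and linear speed of eyepiece below 0.02 m/s and velocity of joint carriage between -0.01 and 0.01 m/s); the robot touches nothing.
It fails at once if the hood is struck (over 8 N) (contact force between anything else and hood above 8 N).
It fails at once if the filter cube is moved more than 30 mm (distance of cube from where it was at the start of the episode above 0.03 m).
It fails at once if the amber bottle is moved more than 30 mm (distance of amber_bottle from where it was at the start of the episode above 0.03 m).
It fails at once if the lens case is moved more than 30 mm (distance of lens_case from where it was at the start of the episode above 0.03 m).
It also fails if it takes over 58 s, if anything falls off the work surface, if the arm or the gripper's body presses on something with over 40 N, if the wrist force passes 120 N, or if a joint passes its speed limit or range.

## Robot

A 7-joint arm with a two-finger parallel gripper is mounted at the origin on a cart in front of the work surface, level with it; the furniture and walls round the work are solid. World frame = base frame: x ahead of the robot, y to its left, z up, the work surface at z = 0. Lengths are in m, angles in rad, forces in N, time in s.
With the tool pointing down it reaches from about 0.4 to 0.9 m from the base axis. Payload 5.5 kg.
Tool frame: the origin (TCP) lies at the very end of the fingers, on their centre line; the grasp point (between the pads) lies bot.grip_point_offset behind it (bot.grip_point_offset is the distance from the TCP to the grasp point, in m); z points along the fingers, y is the line along which they close (so a half turn about z gives the same grasp; the last joint's range is limited). The gripper opens to 92 mm and grips with 3 to 60 N. Pads are 19 mm wide; open, the fingers measure 130 mm over their backs; the gripper's body (75 mm by 190 mm) begins 47 mm behind the grasp point.
Start: joints at [1.52, 0.501, -0.427, 1.55, 0.221, 1.138, -0.21], TCP at [0.201, -0.618, 0.227] pointing down, gripper open.
Joint ranges: [-2.88, 2.88], [-0.31, 2.03], [-1.54, 1.56], [0.2, 2.42], [-1.41, 4.55], [0.19, 2.02], [-2.57, 2.57]. Speed limits (rad/s): [2.57, 2.57, 3.14, 3.14, 3.14, 3.14, 3.14].

## Interface

Orientations are given as a unit quaternion [w, x, y, z].
In Python, from rig import monitor, optics, order, bot gives the robot as it stands.
- The arm moves only by the tool arm_command, never from a script. Its argument "commands" is a list that holds one entry, the list of rows, each a list of 7 numbers: the closure in counts, from 0 (fully open) to 255 (shut), then the shift along the tool's x, y, z in m, then the turn, a rotation vector about the tool's x, y, z in rad. In form: [[[claw, dx, dy, dz, wx, wy, wz], ...]]. A call has 1 to 5 rows; each row is the pose to reach, as a shift and turn from the pose commanded when the call began, along the tool's axes at that moment; what a row does not reach only later rows make up. A row lasts 1/8 s, in which the tool goes at most 62.5 mm and 10.7 degrees, less where a joint would pass 70% of its speed; a pose out of reach is approached as far as the arm can. A call with a gripper value outside its range is refused whole. The fingers move at their own pace and stop on an object; "squeeze" is the grip in N (left out, the last holds). Time passes only in rows, so rows that repeat a pose let the fingers close. It gives the time, the measured TCP pose, the force, the opening and the grip force at its end, in the units of the state.
- monitor.observe(): the state, without advancing time (a new reading comes with each control period).
- optics.snapshot(name): name is "scene" or "top" or "wrist"; returns a dict with "frame" (384x512x3 uint8, red, green, blue), "fx", "fy", "cx", "cy" (pixels), "distortion" ([k1, k2, p1, p2, k3] as OpenCV has them; the pictures are not rectified), "world_to_cam" (4x4, takes a point from world to camera coordinates). Camera axes: x right, y up, looking along -z (the intrinsics and any distortion apply to the point x, -y, -z); pixel columns grow to the right and rows downward; lengths in m; the calibration is good to about 2 mm. A picture is of the moment at which its call begins. There is no depth.
- order.hand_in(): hands the job in; it is judged then, once.
The state is a dict: "time": time; "joint_positions": joint angles; "joint_vel": joint speeds; "effort": joint torques, N m; "ee_pos": TCP position; "orientation": TCP orientation; "contact_force": force on the tool from outside, world axes, zero at the start; "moment": the same for the moment, N m; "grip_width": finger opening in m; "grip_force": force on a finger pad.
Only numpy, scipy, OpenCV 4.12 (cv2) and the standard library are available. Lean on these libraries where they do the work, as an engineer would, in place of code of your own. Each camera call takes 0.05 s, during which the arm holds its last target. There are 200 camera calls.

## Working session

There is one attempt and no reset: what is moved stays moved. The work goes in short steps, Python scripts to look and compute and a tool call to move; the robot and the scene stay as the last step left them, time stands still between calls to the robot, and variables do not carry over. Pictures are saved under pics/ and viewed, at most 10 in all, crops included, and the job is handed in when it is done.

Besides the shell and the picture viewer there is one more tool, called after "Request:" as a command line: name --argument value ..., lists and objects as JSON in quotes. arm_command: Moves the arm, as the interface text tells. Its arguments: {"type":"object","properties":{"commands":{"type":"array"},"squeeze":{"type":"number"}},"required":["commands"]}

```bash
ls; mkdir -p pics; python3 - <<'E'
from rig import monitor, optics, order, bot
import cv2,numpy as np,pickle
print(monitor.observe(), bot.grip_point_offset)
d={}
for n in ["scene","top","wrist"]:
    s=optics.snapshot(n); d[n]=s
    cv2.imwrite(f"pics/{n}0.png",s["frame"][:,:,::-1])
    print(n,s["fx"],s["fy"],s["cx"],s["cy"],s["distortion"],np.round(s["world_to_cam"],3).tolist())
pickle.dump(d,open("s0.pkl","wb"))
a=np.hstack([cv2.resize(d[n]["frame"],(800,600)) for n in ["scene"]]); cv2.imwrite("pics/scene_big.png",a[:,:,::-1])
a=cv2.resize(d["top"]["frame"],(800,600)); cv2.imwrite("pics/top_big.png",a[:,:,::-1])
E
```

```text
pics
{'time': 0.0, 'joint_positions': array([ 1.52019858,  0.50185173, -0.42679415,  1.55145083,  0.22081881,
        1.13828295, -0.21031489]), 'joint_vel': array([-8.44238992e-04,  5.03766697e-04, -1.05786801e-03,  1.08177324e-03,
        2.58666909e-04,  4.26561274e-05, -2.60770423e-04]), 'effort': array([-2.72084108e-04, -5.66582537e+01, -5.81638947e+00, -2.79109097e+01,
       -6.86732330e-02,  3.08561185e-02,  2.09184514e-04]), 'ee_pos': array([ 0.20037804, -0.61761124,  0.22567583]), 'orientation': array([-9.58006493e-04,  9.87712186e-01,  1.56280855e-01, -1.23611822e-04]), 'contact_force': array([ 0.24133633, -0.06287774, -0.89631351]), 'moment': array([ 0.00436131, -0.03382008,  0.03183933]), 'grip_force': 0.0, 'grip_width': 0.0920372304564275} 0.0188
scene 367.1573756566605 367.1573756566605 258.94455314829645 184.50725399920265 [0.01423143 0.         0.         0.         0.        ] [[-0.608, -0.794, 0.016, 0.316], [0.399, -0.288, 0.87, -0.298], [-0.686, 0.536, 0.492, -0.684], [0.0, 0.0, 0.0, 1.0]]
top 455.3477656336366 455.3477656336366 252.54203002974668 189.0855296949931 [-0.16974483  0.          0.          0.          0.        ] [[-0.007, -1.0, -0.014, 0.02], [0.999, -0.007, 0.049, -0.545], [-0.049, -0.014, 0.999, -1.638], [0.0, 0.0, 0.0, 1.0]]
wrist 281.9159290396967 281.9159290396967 257.94309585316796 190.37592524733816 [-0.03313795  0.          0.          0.          0.        ] [[0.308, -0.951, -0.001, -0.65], [0.918, 0.298, -0.262, 0.033], [0.249, 0.08, 0.965, -0.39], [0.0, 0.0, 0.0, 1.0]]
```

View pics/scene_big.png

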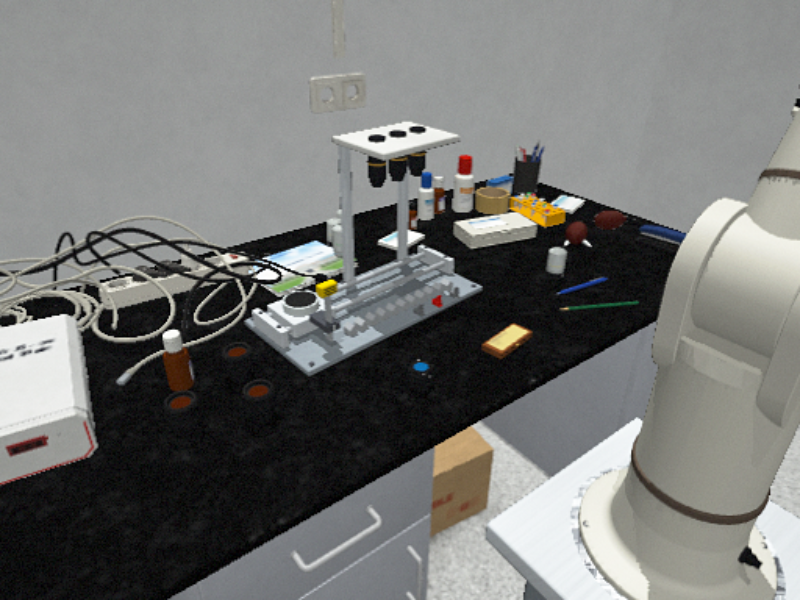

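View pics/top_big.png

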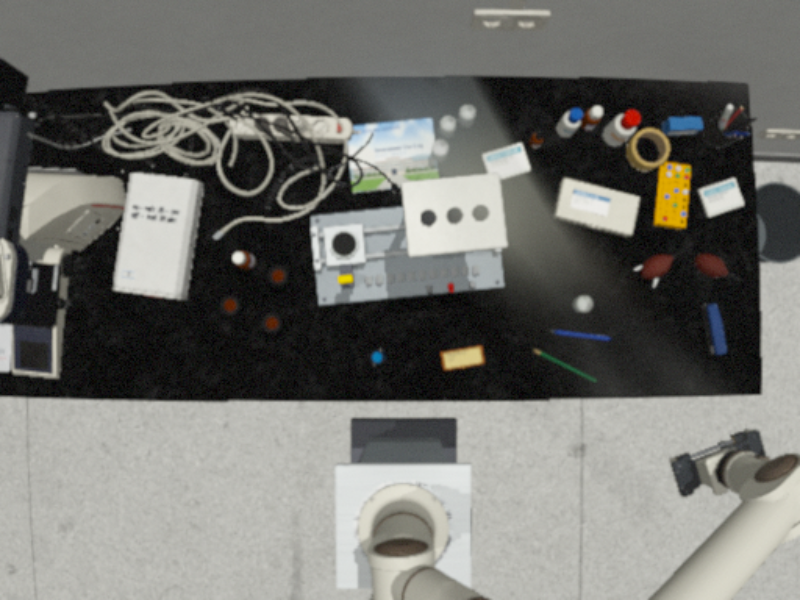

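The scene picture shows the loose eyepieces as brown-topped discs at (236,351), (180,401) and (258,390), with the bottle at (178,360), the yellow grip at (326,288) and the red clip at (437,300). In the top view the discs are at (279,275), (231,305) and (272,323), and the grip is at (346,279). Next I'll view crops to get exact pixels.

```bash
cat > h.py <<'E'
import numpy as np,cv2,pickle
from scipy.optimize import least_squares
def K(s): return np.array([[s["fx"],0,s["cx"]],[0,s["fy"],s["cy"]],[0,0,1.]])
F=np.diag([1,-1,-1.,1])
def proj(s,P):
    M=F@s["world_to_cam"]; rv,_=cv2.Rodrigues(M[:3,:3])
    return cv2.projectPoints(np.asarray(P,float).reshape(-1,1,3),rv,M[:3,3],K(s),np.array(s["distortion"],float))[0].reshape(-1,2)
def tri(obs):  # [(s,(u,v)),...]
    r=least_squares(lambda p:np.concatenate([proj(s,p)[0]-u for s,u in obs]),[0.6,0,0.05])
    return r.x,np.abs(r.fun).max()
def blobs(s,lo,hi,amin=4,roi=None):
    h=cv2.cvtColor(s["frame"],cv2.COLOR_RGB2HSV); m=cv2.inRange(h,np.array(lo),np.array(hi))
    n,_,st,c=cv2.connectedComponentsWithStats(m)
    return [(np.round(c[i],1).tolist(),int(st[i,4])) for i in range(1,n) if st[i,4]>=amin]
E
python3 - <<'E'
from h import *
d=pickle.load(open("s0.pkl","rb"))
for n in ["scene","top"]:
    for c,lo,hi in [("orange",(3,100,30),(14,255,200)),("yellow",(24,150,100),(32,255,255)),("red",(0,180,120),(3,255,255)),("blue",(95,150,100),(110,255,255))]:
        print(n,c,blobs(d[n],lo,hi,5))
def crop(s,x0,y0,x1,y1,k,f):
    a=s["frame"][y0:y1,x0:x1]; a=(255*(a/255.)**0.5).astype(np.uint8); cv2.imwrite(f,cv2.resize(a,None,fx=k,fy=k,interpolation=cv2.INTER_CUBIC)[:,:,::-1])
crop(d["scene"],95,70,320,262,3.5,"pics/sc.png")
crop(d["top"],130,100,340,240,3.8,"pics/tc.png")
E
```

```text
scene orange [([298.0, 104.4], 12), ([280.1, 127.0], 69), ([299.7, 121.6], 10), ([263.4, 138.3], 37), ([389.1, 140.0], 111), ([369.1, 147.4], 92), ([323.0, 220.2], 183), ([113.5, 236.5], 385), ([151.3, 224.7], 54), ([164.7, 250.0], 71), ([115.0, 257.3], 82), ([13.0, 286.5], 11), ([283.0, 320.1], 67), ([298.7, 322.8], 59), ([288.4, 327.5], 13)]
scene yellow [([208.0, 183.8], 101)]
scene red [([297.5, 104.7], 75), ([279.4, 192.4], 28)]
scene blue [([272.5, 114.9], 55), ([318.9, 115.2], 44), ([417.0, 145.6], 5), ([269.1, 234.3], 42)]
top orange [([376.7, 76.3], 64), ([403.7, 75.4], 64), ([216.6, 81.8], 5), ([342.4, 89.1], 52), ([156.8, 166.9], 45), ([420.2, 169.7], 216), ([454.9, 169.3], 188), ([177.4, 176.1], 57), ([146.6, 195.0], 54), ([173.6, 206.4], 60), ([300.0, 221.0], 5), ([308.2, 226.3], 31), ([291.5, 222.5], 10), ([282.2, 226.0], 12), ([282.9, 234.4], 11), ([301.0, 234.6], 5)]
top yellow [([440.0, 107.9], 9), ([433.8, 112.2], 12), ([432.0, 130.8], 13), ([220.7, 178.3], 49)]
top red [([403.9, 74.9], 76), ([288.4, 184.1], 10)]
top blue [([368.3, 72.5], 52), ([438.3, 78.5], 168), ([455.9, 197.2], 9), ([456.5, 201.5], 13), ([241.0, 228.2], 41)]
```

View pics/sc.png

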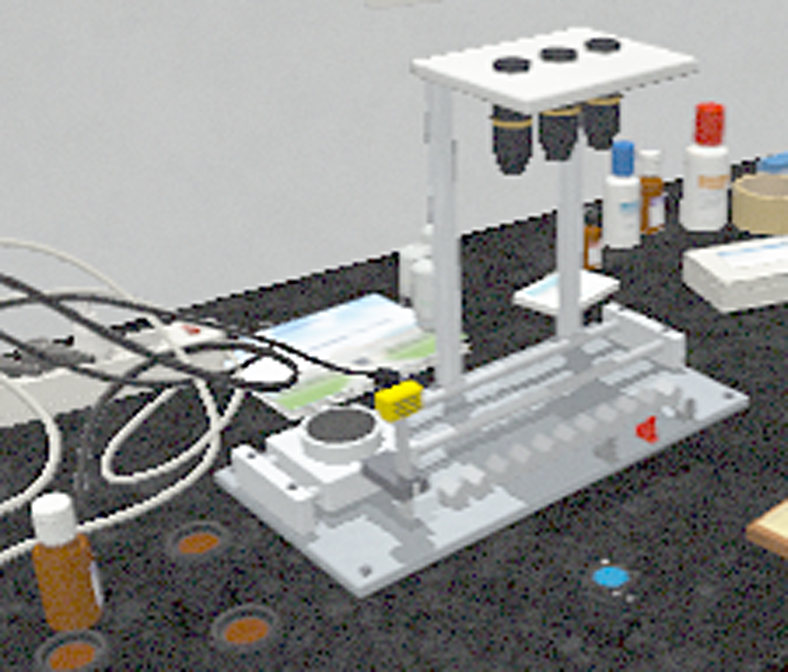

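View pics/tc.png

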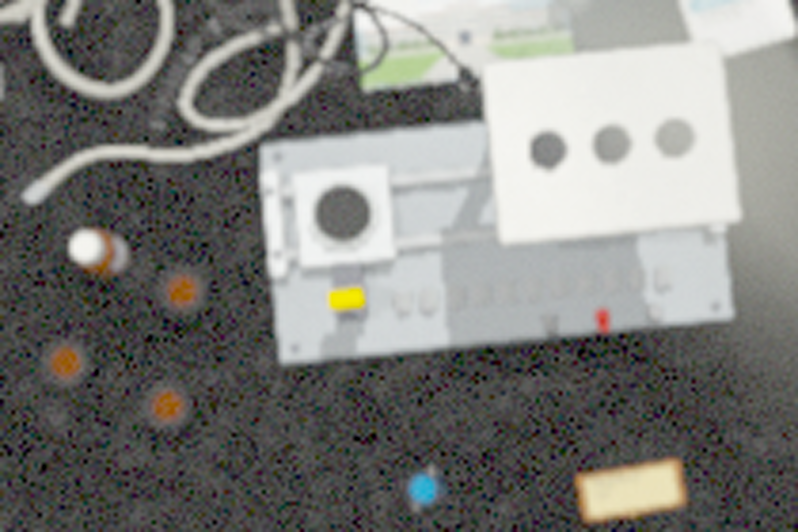

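The scene crop shows the grip at (400,400), the platform disc at (343,428) and the red clip at (648,430). The top crop shows the disc at (343,213), and the red clip at (602,318) is the middle of the three. Brown eyepiece tops are at (183,291), (66,361) and (168,406). Now I'll fit the rail pose and triangulate.

```bash
python3 - <<'E'
from h import *
d=pickle.load(open("s0.pkl","rb")); S,T=d["scene"],d["top"]
sc=lambda x,y:np.array([95+x/3.5-.4,70+y/3.5-.4]); tc=lambda x,y:np.array([130+x/3.8-.4,100+y/3.8-.4])
for n,a,b in [("A",(151.3,224.7),(177.4,176.1)),("B",(115,257.3),(146.6,195)),("C",(164.7,250),(173.6,206.4)),("cubewin",(269.1,234.3),(241,228.2)),("grip",(208,183.8),(220.7,178.3)),("disc",sc(343,428),tc(343,213)),("red",(279.4,192.4),(288.4,184.1)),("cap",sc(53,503),tc(86,246))]:
    p,r=tri([(S,np.array(a)),(T,np.array(b))]); print(n,np.round(p,4),round(r,2),"dist",round(np.hypot(*p[:2]),3))
obs=[(S,sc(362,594),(-130,235,10)),(S,sc(748,400),(-130,-200,12)),(S,sc(216,475),(80,235,12)),
(T,tc(283,364),(-130,235,12)),(T,tc(733,318),(-130,-200,12)),(T,tc(260,146),(80,235,12)),
(S,sc(343,428),(0,None,62)),(T,tc(343,213),(0,None,62)),(T,np.array((220.7,178.3)),(-86,None,129)),(S,np.array((208,183.8)),(-88,None,124)),
(S,np.array((279.4,192.4)),(-121,-75,24)),(T,np.array((288.4,184.1)),(-119,-75,30))]
def f(q,full=0):
    c,s=np.cos(q[2]),np.sin(q[2]); o=[]
    for cam,uv,(x,y,z) in obs:
        y=(170-q[3]*1000 if y is None else y)/1000; x=x/1000
        o.append(proj(cam,[q[0]+c*x-s*y,q[1]+s*x+c*y,z/1000])[0]-uv)
    return np.array(o) if full else np.ravel(o)
r=least_squares(f,[.65,0,.1,.02],loss="soft_l1"); print(np.round(r.x,4)); print(np.round(f(r.x,1),1).tolist())
E
```

```text
A [0.5913 0.2831 0.0508] 0.18 dist 0.656
B [0.5245 0.3952 0.0499] 0.2 dist 0.657
C [0.4833 0.2974 0.0495] 0.06 dist 0.568
cubewin [0.4041 0.0575 0.0342] 0.08 dist 0.408
grip [0.578  0.1236 0.1207] 0.31 dist 0.591
disc [0.6619 0.1296 0.0582] 0.28 dist 0.675
red [ 0.5628 -0.1128  0.0196] 0.36 dist 0.574
cap [0.6298 0.3641 0.0961] 0.25 dist 0.727
[ 0.6746 -0.0269  0.0938  0.0111]
[[-0.8, -0.9], [0.6, -1.2], [-0.7, -1.0], [-0.6, 0.1], [-0.2, 0.1], [0.1, 0.6], [-0.5, -0.7], [-0.3, 0.7], [-0.4, 0.8], [1.6, -0.2], [0.8, -1.0], [-0.2, -0.5]]
```

The nearest eyepiece is C, at (0.483, 0.297). The rail is at (0.675, -0.027) with yaw 0.094 and the carriage joint at about 0.011. The red clip is the middle one, so the target joint is 0.245. Starting to move.

Request:
arm_command --commands '[[[0, 0.046, -0.031, -0.006, 0, 0, 0.044], [0, 0.092, -0.063, -0.012, 0, 0, 0.088], [0, 0.138, -0.094, -0.018, 0, 0, 0.132], [0, 0.184, -0.126, -0.024, 0, 0, 0.176], [0, 0.23, -0.157, -0.03, 0, 0, 0.22]]]'

```text
time: 0.78
ee_pos: [0.3717, -0.3962, 0.2568]
orientation: [-0.0, 0.999, 0.046, -0.0]
contact_force: [1.1, -0.4, -0.4]
grip_width: 0.0919
grip_force: 0.0
```

Request:
arm_command --commands '[[[0, 0.019, -0.054, 0, 0, 0, 0], [0, 0.038, -0.108, 0, 0, 0, 0], [0, 0.057, -0.162, 0, 0, 0, 0], [0, 0.076, -0.216, 0, 0, 0, 0], [0, 0.095, -0.27, 0, 0, 0, 0]]]'

```text
time: 1.4
ee_pos: [0.4403, -0.1184, 0.2568]
orientation: [0.0, 0.999, 0.047, 0.0]
contact_force: [0.7, -0.1, -0.5]
grip_width: 0.0918
grip_force: 0.0
```

Request:
arm_command --commands '[[[0, 0.011, -0.055, 0, 0, 0, 0], [0, 0.022, -0.11, 0, 0, 0, 0], [0, 0.033, -0.165, 0, 0, 0, 0], [0, 0.044, -0.22, 0, 0, 0, 0], [0, 0.055, -0.275, 0, 0, 0, 0]]]'

```text
time: 2.02
ee_pos: [0.4692, 0.1601, 0.2568]
orientation: [0.0, 0.999, 0.047, 0.0]
contact_force: [0.4, -0.6, -0.5]
grip_width: 0.0916
grip_force: 0.0
```

Request:
arm_command --commands '[[[0, 0.009, -0.045, 0.013, 0, 0, 0], [0, 0.018, -0.09, 0.026, 0, 0, 0], [0, 0.027, -0.135, 0.04, 0, 0, 0], [0, 0.027, -0.135, 0.04, 0, 0, 0], [0, 0.027, -0.135, 0.04, 0, 0, 0]]]'

```text
time: 2.65
ee_pos: [0.4832, 0.2951, 0.2163]
orientation: [0.0, 0.999, 0.047, -0.0]
contact_force: [1.1, 0.2, -0.5]
grip_width: 0.0916
grip_force: 0.0
```

```bash
python3 - <<'E'
from h import *
from rig import monitor, optics
s=optics.snapshot("wrist"); pickle.dump(s,open("w1.pkl","wb"))
print(monitor.observe()["ee_pos"]); print(blobs(s,(3,100,30),(14,255,200),30))
print(proj(s,[[.4833,.2974,.05],[.4833,.2974,.056],[.4833,.2974,0]]))
a=s["frame"]; a=(255*(a/255.)**0.5).astype(np.uint8);cv2.imwrite("pics/w1.png",a[:,:,::-1])
E
```

```text
[0.48373002 0.29437384 0.21660903]
[([208.6, 42.5], 716), ([278.5, 79.7], 542), ([174.2, 132.5], 469), ([256.6, 175.9], 432)]
[[254.77322302 175.52914334]
 [254.72558388 176.62881914]
 [255.11379684 167.67011721]]
```

View pics/w1.png

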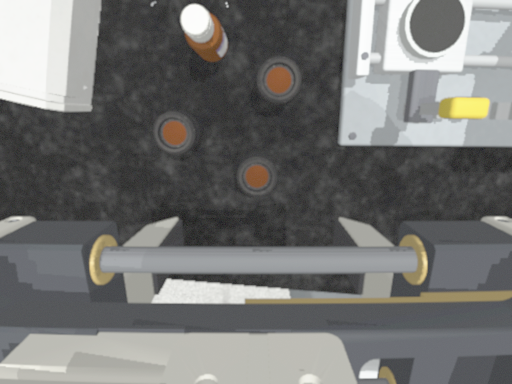

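The wrist view shows eyepiece C at (257,176), within 2 px of the prediction. The platform disc is at (437,24) and the grip at (464,107). I'll refine both with all three views.

```bash
python3 - <<'E'
from h import *
d=pickle.load(open("s0.pkl","rb")); S,T=d["scene"],d["top"]; W=pickle.load(open("w1.pkl","rb"))
sc=lambda x,y:np.array([95+x/3.5-.4,70+y/3.5-.4]); tc=lambda x,y:np.array([130+x/3.8-.4,100+y/3.8-.4])
a=np.array
g=cv2.cvtColor(W["frame"],cv2.COLOR_RGB2GRAY)[:70,395:480]; m=(g<90).astype(np.uint8)
n,_,st,c=cv2.connectedComponentsWithStats(m); i=1+st[1:,4].argmax(); dc=c[i]+[395,0]; print("disc px",dc,st[i])
yb=blobs(W,(24,150,100),(32,255,255),30); print(yb)
for n,o in [("C",[(S,a((164.7,250))),(T,a((173.6,206.4))),(W,a((256.6,175.9)))]),("disc",[(S,sc(343,428)),(T,tc(343,213)),(W,dc)]),("grip",[(S,a((208,183.8))),(T,a((220.7,178.3))),(W,a(yb[0][0]))])]:
    print(n,[ (np.round(q[0],4),round(q[1],2)) for q in (tri(o),tri(o[1:]))])
E
```

```text
disc px [436.55626598  23.66325661] [  15    0   54   52 2346]
[([463.9, 107.7], 952)]
C [(array([0.4831, 0.2958, 0.0495]), np.float64(0.66)), (array([0.4842, 0.2954, 0.0559]), np.float64(0.28))]
disc [(array([0.6607, 0.1281, 0.0605]), np.float64(0.71)), (array([0.6598, 0.1294, 0.0635]), np.float64(0.59))]
grip [(array([0.5769, 0.1223, 0.1234]), np.float64(0.89)), (array([0.5768, 0.1223, 0.1239]), np.float64(0.08))]
```

Request:
arm_command --commands '[[[0, 0, -0.001, 0.05, 0, 0, 0], [0, 0, -0.001, 0.1, 0, 0, 0], [0, 0, -0.001, 0.15, 0, 0, 0], [0, 0, -0.001, 0.185, 0, 0, 0], [0, 0, -0.001, 0.198, 0, 0, 0]]]'

```text
time: 3.32
ee_pos: [0.4832, 0.2939, 0.0173]
orientation: [0.001, 0.999, 0.046, -0.001]
contact_force: [0.4, -0.0, -0.0]
grip_width: 0.0918
grip_force: 0.0
```

Request:
arm_command --commands '[[[0, 0, 0, 0, 0, 0, 0], [120, 0, 0, 0, 0, 0, 0], [180, 0, 0, 0, 0, 0, 0], [180, 0, 0, 0, 0, 0, 0], [180, 0, 0, 0, 0, 0, 0]]]' --squeeze 15

```text
time: 3.95
ee_pos: [0.4837, 0.2967, 0.0191]
orientation: [-0.0, 0.999, 0.047, 0.0]
contact_force: [0.9, 0.2, -0.0]
grip_width: 0.0563
grip_force: 0.0
```

Request:
arm_command --commands '[[[180, 0, 0, 0, 0, 0, 0], [180, 0, 0, 0, 0, 0, 0], [180, 0, 0, 0, 0, 0, 0]]]'

```text
time: 4.32
ee_pos: [0.4835, 0.2966, 0.0188]
orientation: [0.0, 0.999, 0.047, 0.0]
contact_force: [0.5, -0.2, 2.6]
grip_width: 0.0478
grip_force: 15.0
```

Request:
arm_command --commands '[[[180, 0, 0, -0.02, 0, 0, 0], [180, 0, 0, -0.06, 0, 0, 0], [180, 0, 0, -0.1, 0, 0, 0], [180, 0, 0, -0.13, 0, 0, 0], [180, 0, 0, -0.13, 0, 0, 0]]]'

```text
time: 4.95
ee_pos: [0.485, 0.2982, 0.1524]
orientation: [-0.001, 0.999, 0.047, 0.003]
contact_force: [-1.1, -0.1, -1.6]
grip_width: 0.0476
grip_force: 15.0
```

Request:
arm_command --commands '[[[180, 0.03, 0.035, 0, 0, 0, 0], [180, 0.07, 0.08, 0, 0, 0, 0], [180, 0.11, 0.125, 0, 0, 0, 0], [180, 0.145, 0.165, 0, 0, 0, 0], [180, 0.16, 0.182, 0, 0, 0, 0]]]'

```text
time: 5.58
ee_pos: [0.6614, 0.1258, 0.1474]
orientation: [0.001, 0.999, 0.044, -0.001]
contact_force: [-0.5, 0.3, -1.1]
grip_width: 0.0477
grip_force: 15.0
```

Request:
arm_command --commands '[[[180, 0, 0, 0.015, 0, 0, 0], [180, 0, 0, 0.03, 0, 0, 0], [180, 0, 0, 0.04, 0, 0, 0], [180, 0, 0, 0.04, 0, 0, 0]]]'

```text
time: 6.08
ee_pos: [0.6579, 0.1317, 0.1073]
orientation: [0.0, 0.999, 0.048, -0.001]
contact_force: [0.0, 0.1, -0.8]
grip_width: 0.0476
grip_force: 15.0
```

```bash
cat > look.py <<'E'
import sys
from h import *
from rig import monitor, optics
st=monitor.observe(); print(st["ee_pos"],st["orientation"])
d={n:optics.snapshot(n) for n in ["scene","top","wrist"]}; pickle.dump(d,open(sys.argv[1]+".pkl","wb"))
g=lambda a:(255*(a/255.)**0.5).astype(np.uint8)
u=int(sys.argv[2]);v=int(sys.argv[3]);p=int(sys.argv[4]);q=int(sys.argv[5])
A=cv2.resize(g(d["scene"]["frame"][v:v+75,u:u+100]),(400,300),interpolation=cv2.INTER_CUBIC)
B=cv2.resize(g(d["top"]["frame"][q:q+75,p:p+100]),(400,300),interpolation=cv2.INTER_CUBIC)
C=cv2.resize(g(d["wrist"]["frame"]),(400,300))
cv2.imwrite("pics/"+sys.argv[1]+".png",np.vstack([np.hstack([A,B]),np.hstack([C,0*C])])[:,:,::-1])
E
python3 look.py p1 150 140 180 120
```

```text
[0.65791109 0.1317153  0.10731348] [ 3.51068073e-05  9.98839948e-01  4.81335834e-02 -1.38409773e-03]
```

View pics/p1.png

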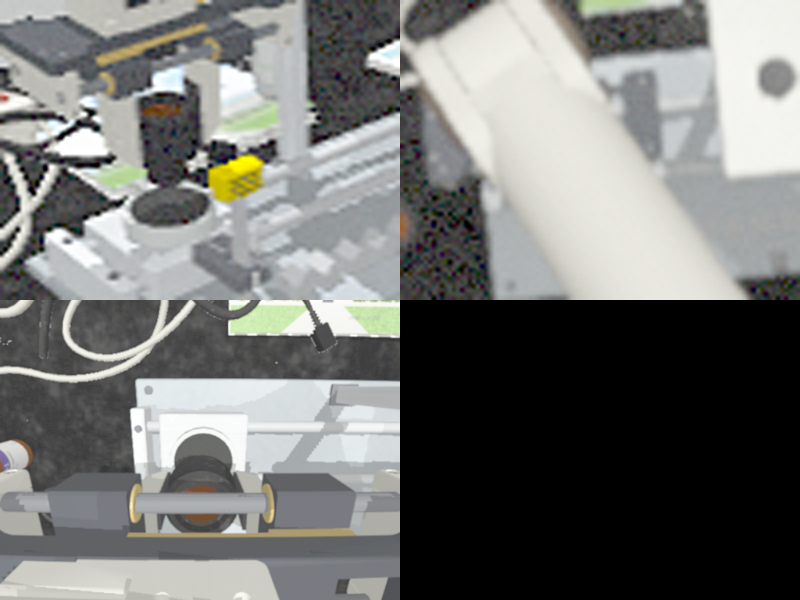

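The scene crop (top left) shows the eyepiece hanging just over the platform. In the wrist view its lens at x≈202 lines up with the disc centre at x≈203. Next I'll quantify the along-x offset.

```bash
python3 - <<'E'
from h import *
d=pickle.load(open("p1.pkl","rb")); S,W=d["scene"],d["wrist"]
a=np.array
bs=[b for b in blobs(S,(3,80,20),(14,255,200),5) if 170<b[0][0]<210 and 150<b[0][1]<185]
bw=[b for b in blobs(W,(3,80,20),(14,255,200),20) if 200<b[0][0]<310]; print(bs,bw)
p0=a([.660,.1295]); ex=a([.9956,.0937]); ey=a([-.0937,.9956])
P=[]
th=np.linspace(0,2*np.pi,73)
# white ring outer edge in wrist: bright/disc edge profile along column
g=cv2.cvtColor(W["frame"],cv2.COLOR_RGB2GRAY)
print("col260 rows140-200",g[140:205,260].tolist())
print("row 185",g[185,200:310].tolist())
for dx in (-.004,0,.004):
    r=lambda R,z:proj(W,np.r_[p0+ex*(R+dx),z])[0].round(1)
    print(dx,"blockback",r(.045,.05),"rimback",r(.033,.062),"disc?",r(.025,.062),r(.026,.062), "S lens",proj(S,np.r_[p0+ex*dx,.107-.0188+.05])[0],"W lens",proj(W,np.r_[p0+ex*dx,.107-.0188+.0535])[0])
m=((g[:70]*0)>0)
W1=pickle.load(open("w1.pkl","rb"))
for R in (.023,.025,.027): q=proj(W1,np.c_[p0+R*np.c_[np.cos(th),np.sin(th)],np.full(73,.062)]); print(R,np.ptp(q,axis=0),q.mean(0))
E
```

```text
[([190.1, 167.1], 27)] [([257.5, 242.3], 319), ([257.4, 278.2], 370)]
col260 rows140-200 [184, 183, 175, 163, 162, 177, 220, 240, 244, 246, 246, 247, 247, 247, 247, 247, 247, 247, 247, 247, 246, 231, 180, 166, 209, 248, 249, 248, 250, 242, 152, 61, 43, 46, 45, 47, 44, 46, 47, 45, 46, 47, 46, 45, 45, 46, 46, 45, 45, 46, 47, 47, 46, 45, 46, 46, 45, 44, 38, 27, 26, 25, 23, 22, 24]
row 185 [185, 185, 184, 180, 176, 205, 236, 245, 247, 248, 247, 247, 247, 247, 247, 247, 248, 247, 247, 247, 247, 246, 236, 232, 242, 247, 248, 248, 235, 176, 102, 53, 44, 44, 45, 46, 46, 47, 47, 45, 45, 45, 45, 46, 46, 45, 45, 45, 46, 46, 45, 45, 46, 45, 45, 45, 45, 45, 47, 46, 46, 47, 45, 46, 45, 44, 44, 46, 45, 44, 45, 45, 45, 47, 45, 47, 46, 45, 46, 46, 47, 46, 46, 46, 46, 45, 47, 45, 45, 81, 156, 226, 245, 249, 248, 247, 242, 239, 243, 245, 245, 245, 245, 245, 245, 245, 245, 245, 245, 245]
-0.004 blockback [258.9 153. ] rimback [259.  171.3] disc? [258.9 181.8] [259.  180.5] S lens [191.39048116 167.34458343] W lens [259.49420632 267.6154939 ]
0 blockback [258.9 147.8] rimback [259. 166.] disc? [259.  176.6] [259.  175.3] S lens [190.56086998 166.84323219] W lens [259.51472908 260.4432295 ]
0.004 blockback [259.  142.5] rimback [259.  160.6] disc? [259.  171.3] [259. 170.] S lens [189.73541731 166.34439867] W lens [259.53550932 253.15313954]
0.023 [44.44523244 49.52867784] [435.56661024  23.17939849]
0.025 [48.310641   53.83425657] [435.56104154  23.11927868]
0.027 [52.17592688 58.13951557] [435.55449247  23.05661043]
```

Request:
arm_command --commands '[[[180, 0.0015, 0.0015, 0.008, 0, 0, 0], [180, 0.0015, 0.0015, 0.016, 0, 0, 0], [180, 0.0015, 0.0015, 0.022, 0, 0, 0], [180, 0.0015, 0.0015, 0.025, 0, 0, 0], [180, 0.0015, 0.0015, 0.025, 0, 0, 0]]]'

```text
time: 6.85
ee_pos: [0.6612, 0.1291, 0.0834]
orientation: [-0.0, 0.999, 0.047, -0.0]
contact_force: [-0.2, 0.4, -0.5]
grip_width: 0.0476
grip_force: 15.0
```

Request:
arm_command --commands '[[[180, 0, 0, 0.001, 0, 0, 0], [180, 0, 0, 0.002, 0, 0, 0], [180, 0, 0, 0.002, 0, 0, 0]]]'

```text
time: 7.22
ee_pos: [0.6614, 0.1291, 0.0818]
orientation: [0.0, 0.999, 0.047, 0.0]
contact_force: [-0.8, -0.4, -1.2]
grip_width: 0.0478
grip_force: 15.0
```

Request:
arm_command --commands '[[[180, 0, 0, 0.001, 0, 0, 0], [180, 0, 0, 0.002, 0, 0, 0], [180, 0, 0, 0.002, 0, 0, 0]]]'

```text
time: 7.6
ee_pos: [0.6618, 0.1293, 0.0809]
orientation: [0.0, 0.999, 0.047, 0.001]
contact_force: [-1.4, -0.2, 5.7]
grip_width: 0.0477
grip_force: 15.0
```

Request:
arm_command --commands '[[[150, 0, 0, -0.001, 0, 0, 0], [100, 0, 0, -0.001, 0, 0, 0], [0, 0, 0, -0.001, 0, 0, 0], [0, 0, 0, -0.001, 0, 0, 0], [0, 0, 0, -0.001, 0, 0, 0]]]'

```text
time: 8.22
ee_pos: [0.6613, 0.1291, 0.0806]
orientation: [-0.0, 0.999, 0.047, -0.0]
contact_force: [-0.1, -0.1, -0.1]
grip_width: 0.0811
grip_force: 0.0
```

Request:
arm_command --commands '[[[0, 0, 0, 0, 0, 0, 0], [0, 0, 0, -0.03, 0, 0, 0], [0, 0, 0, -0.08, 0, 0, 0], [0, 0, 0, -0.13, 0, 0, 0], [0, 0, 0, -0.14, 0, 0, 0]]]'

```text
time: 8.85
ee_pos: [0.6636, 0.1303, 0.2254]
orientation: [-0.001, 0.999, 0.047, 0.004]
contact_force: [-0.0, -1.1, -0.3]
grip_width: 0.0922
grip_force: 0.0
```

Request:
arm_command --commands '[[[0, -0.04, 0, 0, 0, 0, 0], [0, -0.09, 0, 0, 0, 0, 0], [0, -0.13, 0, 0, 0, 0, 0], [0, -0.15, 0, 0, 0, 0, 0], [0, -0.15, 0, 0, 0, 0, 0]]]'

```text
time: 9.48
ee_pos: [0.5106, 0.1145, 0.2202]
orientation: [0.001, 0.999, 0.047, -0.001]
contact_force: [0.6, -0.4, 0.0]
grip_width: 0.0917
grip_force: 0.0
```

```bash
python3 look.py p2 150 140 180 120; python3 - <<'E'
from h import *
d=pickle.load(open("p2.pkl","rb"))
for n in d: print(n,[b for b in blobs(d[n],(3,80,20),(14,255,200),15)],blobs(d[n],(24,150,100),(32,255,255),30))
E
```

```text
[0.51055532 0.1144683  0.22024673] [ 7.46209672e-04  9.98891419e-01  4.70645222e-02 -5.54242224e-04]
scene [([280.1, 127.3], 76), ([263.4, 138.7], 38), ([389.1, 139.6], 124), ([368.8, 148.0], 108), ([190.8, 175.1], 31), ([323.3, 219.9], 195), ([113.5, 236.6], 400), ([151.1, 224.7], 54), ([115.1, 257.3], 81), ([283.0, 320.2], 67), ([298.7, 323.0], 50)] [([208.1, 183.8], 103)]
top [([376.9, 76.2], 71), ([403.6, 75.3], 64), ([342.5, 89.0], 51), ([219.0, 153.9], 68), ([156.6, 166.9], 59), ([420.2, 169.7], 212), ([454.7, 169.2], 197), ([177.6, 176.1], 63), ([146.8, 195.1], 64), ([308.5, 225.3], 28), ([283.0, 231.2], 33)] []
wrist [([257.3, 19.6], 911), ([48.1, 54.7], 1120), ([114.9, 93.3], 506), ([24.1, 144.6], 425)] [([255.1, 121.7], 634)]
```

View pics/p2.png

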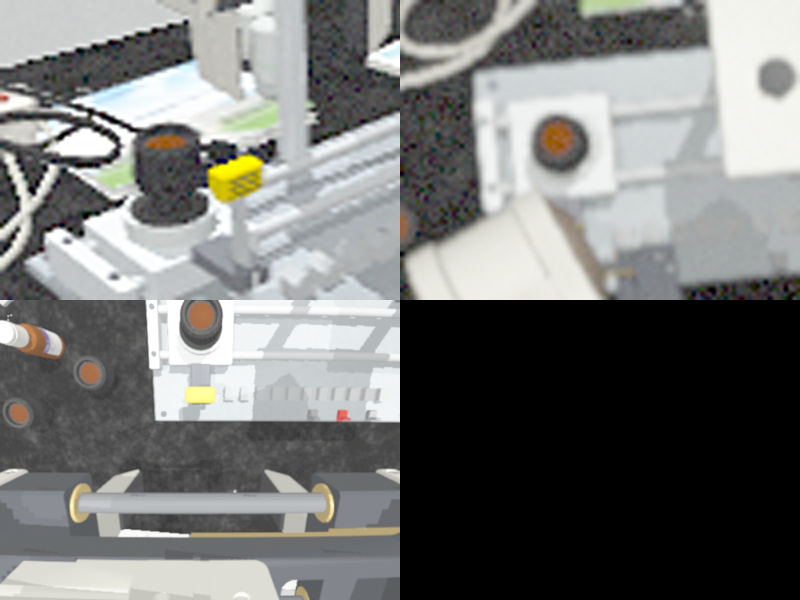

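The pictures show the eyepiece upright on the platform, with the scene crop lens at (163,140) and the wrist view centred between the block edges. Checking the offset and the grip location numerically.

```bash
python3 - <<'E'
from h import *
d0=pickle.load(open("s0.pkl","rb")); d=pickle.load(open("p2.pkl","rb")); S,T,W=d["scene"],d["top"],d["wrist"]; W1=pickle.load(open("w1.pkl","rb"))
a=np.array
sc=lambda x,y:np.array([95+x/3.5-.4,70+y/3.5-.4]); tc=lambda x,y:np.array([130+x/3.8-.4,100+y/3.8-.4])
def fixz(obs,z):
    r=least_squares(lambda p:np.concatenate([proj(s,[p[0],p[1],z])[0]-u for s,u in obs]),[.66,.13]); return r.x.round(4),np.abs(r.fun).max().round(2)
for n,o in (("S",[(S,a((190.8,175.1)))]),("T",[(T,a((219,153.9)))]),("W",[(W,a((257.3,19.6)))])): print("lens",n,fixz(o,.112))
for n,o in (("S",[(S,sc(343,428))]),("T",[(T,tc(343,213))])): print("disc",n,fixz(o,.062))
# refine disc in top image s0 by dark threshold
g=cv2.cvtColor(d0["top"]["frame"],cv2.COLOR_RGB2GRAY)[145:167,208:232]; m=(g<110).astype(np.uint8); n,_,st,c=cv2.connectedComponentsWithStats(m); i=1+st[1:,4].argmax(); print("disc top",c[i]+[208,145],st[i],fixz([(d0["top"],c[i]+[208,145])],.062))
g=cv2.cvtColor(d0["scene"]["frame"],cv2.COLOR_RGB2GRAY)[182:202,180:208]; m=(g<110).astype(np.uint8); n,_,st,c=cv2.connectedComponentsWithStats(m); i=1+st[1:,4].argmax(); print("disc sc",c[i]+[180,182],st[i],fixz([(d0["scene"],c[i]+[180,182])],.062))
for n,o in (("W1",[(W1,a((463.9,107.7)))]),("W2",[(W,a((255.1,121.7)))]),("S",[(S,a((208.1,183.8)))]),("T0",[(d0["top"],a((220.7,178.3)))])): print("grip",n,fixz(o,.127))
print(tri([(W1,a((463.9,107.7))),(W,a((255.1,121.7)))]))
g=cv2.cvtColor(W["frame"],cv2.COLOR_RGB2GRAY)
print(blobs(W,(0,180,100),(3,255,255),8))
E
```

```text
lens S (array([0.6621, 0.1299]), np.float64(0.0))
lens T (array([0.662 , 0.1289]), np.float64(0.0))
lens W (array([0.6609, 0.1278]), np.float64(0.0))
disc S (array([0.6556, 0.1319]), np.float64(0.0))
disc T (array([0.6621, 0.1303]), np.float64(0.0))
disc top [219.6809816  155.72392638] [  5   4  14  15 163] (array([0.6618, 0.1309]), np.float64(0.0))
disc sc [192.78421053 189.88947368] [  2   0  21  15 190] (array([0.6651, 0.1261]), np.float64(0.0))
grip W1 (array([0.5765, 0.1244]), np.float64(0.0))
grip W2 (array([0.5764, 0.1219]), np.float64(0.0))
grip S (array([0.5685, 0.1294]), np.float64(0.0))
grip T0 (array([0.5768, 0.122 ]), np.float64(0.0))
(array([0.57653804, 0.12195295, 0.12362483]), np.float64(0.3208163599082354))
[([437.7, 147.9], 151)]
```

The eyepiece is within about 2 mm of the platform centre, with the grip at (0.577, 0.122). Now lean the tool back 35° and approach the grip.

Request:
arm_command --commands '[[[0, 0.008, 0, 0.008, 0, 0.12, 0], [0, 0.016, 0, 0.018, 0, 0.24, 0], [0, 0.024, -0.001, 0.03, 0, 0.36, 0], [0, 0.032, -0.001, 0.044, 0, 0.49, 0], [0, 0.037, -0.001, 0.057, 0, 0.61, 0]]]'

```text
time: 10.25
ee_pos: [0.5444, 0.1156, 0.1719]
orientation: [-0.006, 0.967, 0.046, 0.252]
contact_force: [0.2, 0.1, -1.2]
grip_width: 0.0919
grip_force: 0.0
```

Request:
arm_command --commands '[[[0, 0, 0, 0, 0, 0, 0], [0, 0, 0, 0, 0, 0, 0]]]'

```text
time: 10.5
ee_pos: [0.547, 0.1185, 0.1749]
orientation: [-0.007, 0.966, 0.047, 0.254]
contact_force: [0.2, -0.2, 0.0]
grip_width: 0.0916
grip_force: 0.0
```

```bash
python3 - <<'E'
from h import *
from rig import monitor, optics
from scipy.spatial.transform import Rotation as R
st=monitor.observe(); q=st["orientation"]; M=R.from_quat(q,scalar_first=True).as_matrix()
print(st["ee_pos"].round(4),M.round(3).tolist(),st["joint_positions"].round(2))
W=optics.snapshot("wrist"); b=blobs(W,(22,120,80),(34,255,255),30); print(b)
g=np.array([.5768,.122,.121]); print(proj(W,[g]))
tgt=g+.0188*M[:,2]; print("tool shift",M.T@(tgt-st["ee_pos"]))
print("cam",-W["world_to_cam"][:3,:3].T@W["world_to_cam"][:3,3])
E
```

```text
[0.547  0.1185 0.1749] [[0.867, 0.095, 0.49], [0.088, -0.995, 0.037], [0.491, 0.011, -0.871]] [ 0.02  0.16 -0.39  2.27  0.74  0.29 -2.49]
[([255.5, 202.3], 933)]
[[254.74953153 203.61207618]]
tool shift [-0.00032793 -0.0012963   0.08050439]
cam [0.53069514 0.11773043 0.34752799]
```

Request:
arm_command --commands '[[[0, 0, -0.001, 0.02, 0, 0, 0], [0, 0, -0.001, 0.04, 0, 0, 0], [0, 0, -0.001, 0.06, 0, 0, 0], [0, 0, -0.001, 0.075, 0, 0, 0], [0, 0, -0.001, 0.08, 0, 0, 0]]]'

```text
time: 11.18
ee_pos: [0.5903, 0.1199, 0.1169]
orientation: [-0.005, 0.969, 0.046, 0.242]
contact_force: [0.7, -0.8, 0.2]
grip_width: 0.0918
grip_force: 0.0
```

Request:
arm_command --commands '[[[0, 0, 0, 0, 0, 0, 0], [0, 0, 0, 0, 0, 0, 0]]]'

```text
time: 11.42
ee_pos: [0.5892, 0.12, 0.1175]
orientation: [-0.004, 0.969, 0.046, 0.242]
contact_force: [0.5, -0.5, -0.7]
grip_width: 0.0914
grip_force: 0.0
```

```bash
cat > st.py <<'E'
from h import *
from rig import monitor
from scipy.spatial.transform import Rotation as R
st=monitor.observe(); M=R.from_quat(st["orientation"],scalar_first=True).as_matrix()
print(st["time"],st["ee_pos"].round(4),M.round(3).tolist(),st["joint_positions"].round(2),st["contact_force"].round(1))
g=np.array([.5768,.122,.121]); print("tool shift",(M.T@(g+.0188*M[:,2]-st["ee_pos"])).round(4))
ey=np.array([-.0937,.9956,0]); print("rail -y, up in tool axes",(M.T@-ey).round(3),(M.T@[0,0,1]).round(3))
E
python3 st.py
```

```text
11.425 [0.5892 0.12   0.1175] [[0.878, 0.092, 0.469], [0.088, -0.996, 0.031], [0.47, 0.014, -0.883]] [-0.25  0.33 -0.07  2.2   0.82  0.19 -2.57] [ 0.5 -0.5 -0.7]
tool shift [-0.0091 -0.0031  0.01  ]
rail -y, up in tool axes [-0.005  1.     0.013] [ 0.47   0.014 -0.883]
```

The wrist is at joint limits (q6, q7). I'll back off, make the equivalent half turn about the tool axis to free joint 7, and lean about 24°.

Request:
arm_command --commands '[[[0, 0, 0, -0.04, 0, 0, 0], [0, -0.02, 0, -0.08, 0, -0.12, 0], [0, -0.045, 0, -0.11, 0, -0.25, 0], [0, -0.06, 0, -0.12, 0, -0.37, 0], [0, -0.06, 0, -0.12, 0, -0.49, 0]]]'

```text
time: 12.05
ee_pos: [0.4795, 0.1111, 0.1968]
orientation: [0.008, 0.999, 0.047, -0.001]
contact_force: [0.4, -0.4, -0.0]
grip_width: 0.0922
grip_force: 0.0
```

Request:
arm_command --commands '[[[0, 0, 0, 0, 0, 0, -0.18], [0, 0, 0, 0, 0, 0, -0.36], [0, 0, 0, 0, 0, 0, -0.54], [0, 0, 0, 0, 0, 0, -0.72], [0, 0, 0, 0, 0, 0, -0.9]]]'

```text
time: 12.68
ee_pos: [0.48, 0.1114, 0.1953]
orientation: [0.007, 0.878, 0.479, -0.003]
contact_force: [0.8, 0.5, -0.0]
grip_width: 0.0919
grip_force: 0.0
```

```bash
python3 st.py
```

```text
12.675 [0.48   0.1114 0.1953] [[0.541, 0.841, 0.001], [0.841, -0.541, -0.015], [-0.012, 0.009, -1.0]] [ 0.28  0.29 -0.67  1.96  0.24  0.97 -1.08] [ 0.8  0.5 -0. ]
tool shift [0.0621 0.075  0.0931]
rail -y, up in tool axes [-0.787  0.617  0.015] [-0.012  0.009 -1.   ]
```

Request:
arm_command --commands '[[[0, 0, 0, 0, 0, 0, -0.18], [0, 0, 0, 0, 0, 0, -0.36], [0, 0, 0, 0, 0, 0, -0.54], [0, 0, 0, 0, 0, 0, -0.72], [0, 0, 0, 0, 0, 0, -0.9]]]'

```text
time: 13.3
ee_pos: [0.4801, 0.1114, 0.1953]
orientation: [0.005, 0.582, 0.813, -0.006]
contact_force: [-0.3, 1.2, -0.5]
grip_width: 0.0919
grip_force: 0.0
```

Request:
arm_command --commands '[[[0, 0, 0, 0, 0, 0, -0.18], [0, 0, 0, 0, 0, 0, -0.36], [0, 0, 0, 0, 0, 0, -0.54], [0, 0, 0, 0, 0, 0, -0.72], [0, 0, 0, 0, 0, 0, -0.9]]]'

```text
time: 13.92
ee_pos: [0.4801, 0.1113, 0.1953]
orientation: [0.002, 0.17, 0.985, -0.008]
contact_force: [-0.3, -0.2, 0.3]
grip_width: 0.0916
grip_force: 0.0
```

Request:
arm_command --commands '[[[0, 0, 0, 0, 0, 0, -0.15], [0, 0, 0, 0, 0, 0, -0.3], [0, 0, 0, 0, 0, 0, -0.437], [0, 0, 0, 0, 0, 0, -0.437]]]'

```text
time: 14.42
ee_pos: [0.4801, 0.1113, 0.1951]
orientation: [-0.0, -0.044, 0.999, -0.007]
contact_force: [-1.2, 0.3, 0.0]
grip_width: 0.0919
grip_force: 0.0
```

```bash
python3 st.py
```

```text
14.425 [0.4801 0.1113 0.1951] [[-0.996, -0.088, 0.001], [-0.088, 0.996, -0.015], [0.001, -0.015, -1.0]] [ 0.63  0.45 -1.14  1.95  0.49  1.05  0.93] [-1.2  0.3  0. ]
tool shift [-0.0974  0.0033  0.0927]
rail -y, up in tool axes [-0.006 -1.     0.015] [ 0.001 -0.015 -1.   ]
```

Request:
arm_command --commands '[[[0, -0.015, 0, 0.005, 0, -0.09, 0], [0, -0.03, 0.001, 0.01, 0, -0.18, 0], [0, -0.045, 0.001, 0.015, 0, -0.27, 0], [0, -0.06, 0.002, 0.021, 0, -0.35, 0], [0, -0.076, 0.002, 0.027, 0, -0.42, 0]]]'

```text
time: 15.05
ee_pos: [0.556, 0.1197, 0.1682]
orientation: [0.21, -0.043, 0.977, 0.002]
contact_force: [0.7, -0.7, -0.6]
grip_width: 0.0919
grip_force: 0.0
```

Request:
arm_command --commands '[[[0, 0, 0, 0, 0, 0, 0], [0, 0, 0, 0, 0, 0, 0]]]'

```text
time: 15.3
ee_pos: [0.5558, 0.1201, 0.1684]
orientation: [0.208, -0.045, 0.977, 0.002]
contact_force: [0.1, 0.1, -0.2]
grip_width: 0.092
grip_force: 0.0
```

```bash
python3 st.py
```

```text
15.3 [0.5558 0.1201 0.1684] [[-0.91, -0.088, 0.406], [-0.086, 0.996, 0.023], [-0.407, -0.014, -0.914]] [ 0.52  0.33 -0.96  2.16  0.87  0.53  0.59] [ 0.1  0.1 -0.2]
tool shift [-0.      0.0007  0.0707]
rail -y, up in tool axes [ 0.001 -1.     0.016] [-0.407 -0.014 -0.914]
```

Request:
arm_command --commands '[[[0, 0, 0.001, 0.02, 0, 0, 0], [0, 0, 0.001, 0.04, 0, 0, 0], [0, 0, 0.001, 0.058, 0, 0, 0], [0, 0, 0.001, 0.07, 0, 0, 0], [0, 0, 0.001, 0.07, 0, 0, 0]]]'

```text
time: 15.92
ee_pos: [0.5843, 0.1225, 0.1035]
orientation: [0.207, -0.044, 0.977, 0.002]
contact_force: [-0.3, -0.9, 0.1]
grip_width: 0.0915
grip_force: 0.0
```

```bash
python3 st.py; python3 look.py g1 150 130 180 120
```

```text
15.925 [0.5843 0.1225 0.1035] [[-0.91, -0.088, 0.405], [-0.086, 0.996, 0.023], [-0.406, -0.014, -0.914]] [ 0.34  0.48 -0.77  2.14  1.14  0.47  0.35] [-0.3 -0.9  0.1]
tool shift [-0.0003 -0.0001 -0.0002]
rail -y, up in tool axes [ 0.    -1.     0.015] [-0.406 -0.014 -0.914]
[0.58427063 0.12250451 0.10351085] [ 0.20743631 -0.0443717   0.97723894  0.00231995]
```

View pics/g1.png

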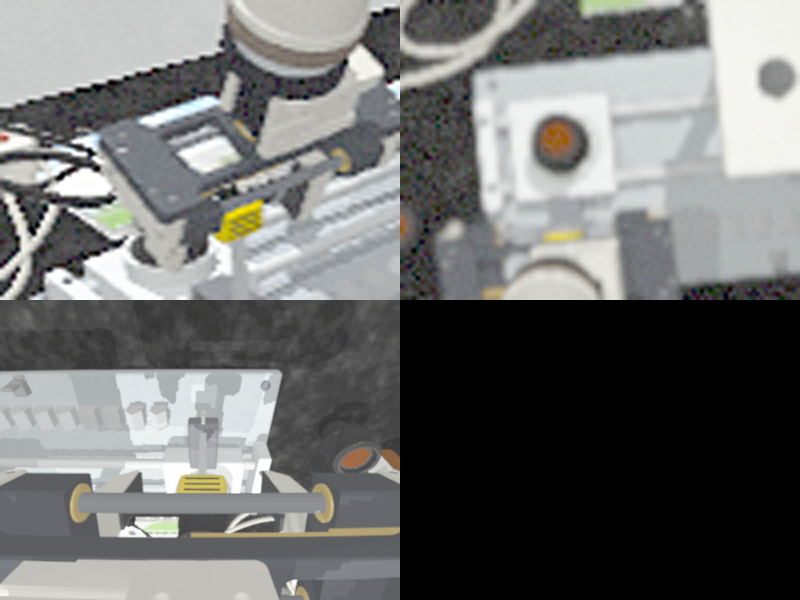

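The yellow grip lies centred between the fingers (wrist quarter, (202,485)) and the eyepiece is still in place. Closing.

Request:
arm_command --commands '[[[150, 0, 0, 0, 0, 0, 0], [220, 0, 0, 0, 0, 0, 0], [220, 0, 0, 0, 0, 0, 0], [220, 0, 0, 0, 0, 0, 0], [220, 0, 0, 0, 0, 0, 0]]]' --squeeze 30

```text
time: 16.7
ee_pos: [0.5842, 0.1226, 0.104]
orientation: [0.208, -0.045, 0.977, 0.002]
contact_force: [-0.3, 0.1, -0.2]
grip_width: 0.0463
grip_force: 0.0
```

Request:
arm_command --commands '[[[220, 0, 0, 0, 0, 0, 0], [220, 0, 0, 0, 0, 0, 0], [220, 0, 0, 0, 0, 0, 0], [220, 0, 0, 0, 0, 0, 0], [220, 0, 0, 0, 0, 0, 0]]]'

```text
time: 17.32
ee_pos: [0.5842, 0.1227, 0.104]
orientation: [0.208, -0.045, 0.977, 0.002]
contact_force: [0.3, 0.1, -0.4]
grip_width: 0.0335
grip_force: 30.0
```

Request:
arm_command --commands '[[[220, -0.002, 0, -0.0045, 0, 0, 0], [220, -0.004, 0, -0.009, 0, 0, 0], [220, -0.006, 0, -0.0135, 0, 0, 0], [220, -0.008, 0, -0.018, 0, 0, 0], [220, -0.0093, -0.0003, -0.021, 0, 0, 0]]]'

```text
time: 17.95
ee_pos: [0.5842, 0.1226, 0.1273]
orientation: [0.208, -0.045, 0.977, 0.002]
contact_force: [1.8, -0.0, -3.3]
grip_width: 0.0334
grip_force: 30.0
```

Request:
arm_command --commands '[[[220, 0, 0, 0, 0, 0, 0], [220, 0, 0, 0, 0, 0, 0]]]'

```text
time: 18.2
ee_pos: [0.5842, 0.1226, 0.1269]
orientation: [0.208, -0.045, 0.977, 0.002]
contact_force: [2.3, 1.5, -3.5]
grip_width: 0.0337
grip_force: 30.0
```

```bash
python3 st.py
```

```text
18.2 [0.5842 0.1226 0.1269] [[-0.909, -0.089, 0.407], [-0.087, 0.996, 0.023], [-0.407, -0.014, -0.913]] [ 0.39  0.44 -0.83  2.13  1.05  0.5   0.44] [ 2.3  1.5 -3.5]
tool shift [0.0092 0.0002 0.0212]
rail -y, up in tool axes [ 0.001 -1.     0.015] [-0.407 -0.014 -0.913]
```

Request:
arm_command --commands '[[[220, 0, -0.003, 0, 0, 0, 0], [220, 0, -0.009, 0, 0, 0, 0], [220, 0, -0.018, 0, 0, 0, 0], [220, 0, -0.029, 0.0004, 0, 0, 0], [220, 0, -0.04, 0.0006, 0, 0, 0]]]'

```text
time: 18.82
ee_pos: [0.588, 0.0817, 0.1269]
orientation: [0.208, -0.045, 0.977, 0.002]
contact_force: [2.2, 1.6, -3.5]
grip_width: 0.0335
grip_force: 30.0
```

Request:
arm_command --commands '[[[220, 0, -0.011, 0.0002, 0, 0, 0], [220, 0, -0.022, 0.0004, 0, 0, 0], [220, 0, -0.034, 0.0005, 0, 0, 0], [220, 0, -0.046, 0.0007, 0, 0, 0], [220, 0, -0.058, 0.0009, 0, 0, 0]]]'

```text
time: 19.45
ee_pos: [0.5933, 0.0241, 0.1268]
orientation: [0.208, -0.045, 0.977, 0.002]
contact_force: [0.0, 1.6, -4.1]
grip_width: 0.0336
grip_force: 30.0
```

```bash
python3 st.py
```

```text
19.45 [0.5933 0.0241 0.1268] [[-0.909, -0.089, 0.406], [-0.087, 0.996, 0.023], [-0.407, -0.015, -0.913]] [ 0.64  0.45 -0.87  2.14  0.97  0.43  0.71] [ 0.   1.6 -4.1]
tool shift [0.0089 0.099  0.0197]
rail -y, up in tool axes [ 0.001 -1.     0.015] [-0.407 -0.015 -0.913]
```

Request:
arm_command --commands '[[[220, 0, -0.012, 0.0002, 0, 0, 0], [220, 0, -0.024, 0.0004, 0, 0, 0], [220, 0, -0.036, 0.0005, 0, 0, 0], [220, 0, -0.048, 0.0007, 0, 0, 0], [220, 0, -0.06, 0.0009, 0, 0, 0]]]'

```text
time: 20.08
ee_pos: [0.5989, -0.0356, 0.1268]
orientation: [0.208, -0.045, 0.977, 0.002]
contact_force: [0.0, 0.4, -3.3]
grip_width: 0.0343
grip_force: 30.0
```

Request:
arm_command --commands '[[[220, 0, -0.012, 0.0002, 0, 0, 0], [220, 0, -0.024, 0.0004, 0, 0, 0], [220, 0, -0.035, 0.0005, 0, 0, 0], [220, 0, -0.044, 0.0007, 0, 0, 0], [220, 0, -0.052, 0.0008, 0, 0, 0]]]'

```text
time: 20.7
ee_pos: [0.6038, -0.0872, 0.1268]
orientation: [0.208, -0.045, 0.977, 0.002]
contact_force: [-1.1, 0.3, -3.6]
grip_width: 0.0339
grip_force: 30.0
```

```bash
python3 st.py; python3 look.py g2 210 100 240 120;python3 - <<'E'
from h import *
d=pickle.load(open("g2.pkl","rb"))
for n in d: print(n,blobs(d[n],(0,180,100),(3,255,255),8),blobs(d[n],(22,120,80),(34,255,255),20),blobs(d[n],(3,80,20),(14,255,200),15))
E
```

```text
20.7 [ 0.6038 -0.0872  0.1268] [[-0.91, -0.089, 0.406], [-0.087, 0.996, 0.023], [-0.406, -0.015, -0.914]] [ 0.93  0.52 -0.95  2.1   0.89  0.43  1.04] [-1.1  0.3 -3.6]
tool shift [0.0087 0.2109 0.0179]
rail -y, up in tool axes [ 0.001 -1.     0.015] [-0.406 -0.015 -0.914]
[ 0.60375868 -0.08723254  0.126763  ] [ 0.20777191 -0.04484523  0.9771465   0.0021126 ]
scene [([279.4, 192.3], 27)] [([340.4, 137.6], 58), ([268.9, 155.9], 27)] [([389.8, 139.3], 126), ([368.5, 148.2], 103), ([323.6, 220.3], 185), ([113.4, 236.5], 388), ([151.3, 224.8], 56), ([115.1, 257.2], 80), ([282.7, 320.3], 67), ([299.1, 322.6], 55), ([287.6, 328.7], 15)]
top [([403.8, 75.6], 87)] [([429.7, 125.7], 626)] [([376.6, 76.2], 73), ([404.4, 75.4], 55), ([342.4, 88.9], 57), ([156.7, 166.8], 50), ([454.9, 169.3], 209), ([420.1, 170.0], 214), ([177.5, 176.1], 65), ([146.7, 195.0], 64)]
wrist [([233.5, 98.1], 350)] [([258.2, 235.6], 1171)] [([257.6, 284.0], 454)]
```

View pics/g2.png

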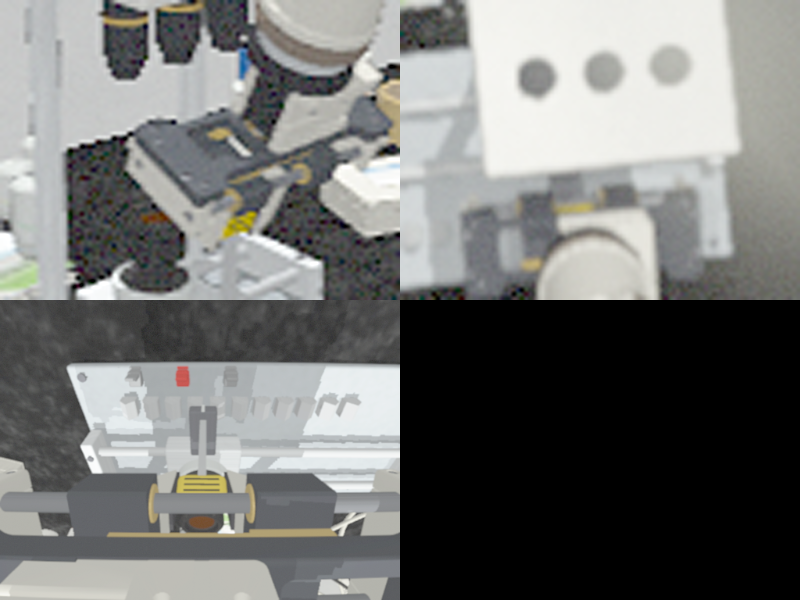

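The wrist quarter shows the red clip at (182,376), a little to the -y side of the bar at (202,400). The eyepiece lens is still in line at (202,522). Computing the remaining travel.

```bash
python3 - <<'E'
from h import *
d=pickle.load(open("g2.pkl","rb")); W=d["wrist"]
ey=np.array([-.0937,.9956])
def fz(u,z): return least_squares(lambda p:proj(W,[p[0],p[1],z])[0]-u,[.6,-.1]).x
for z in (.020,.028,.034):
    c=fz(np.array([233.5,98.1]),z); print(z,c.round(4),"clip y",round(ey@c,4))
g=fz(np.array([258.2,235.6]),.146); print("grip",g.round(4),round(ey@g,4), "tcp", ey@[.6038-.0188*.406,-.0872])
E
```

```text
0.02 [ 0.5631 -0.1147] clip y -0.167
0.028 [ 0.5599 -0.1141] clip y -0.1661
0.034 [ 0.5576 -0.1137] clip y -0.1654
grip [ 0.5841 -0.0909] -0.1452 tcp -0.14267718664
```

Request:
arm_command --commands '[[[220, 0, -0.007, 0.0001, 0, 0, 0], [220, 0, -0.014, 0.0002, 0, 0, 0], [220, 0, -0.019, 0.0003, 0, 0, 0], [220, 0, -0.0225, 0.0003, 0, 0, 0], [220, 0, -0.0225, 0.0003, 0, 0, 0]]]'

```text
time: 21.48
ee_pos: [0.6059, -0.1098, 0.1268]
orientation: [0.208, -0.045, 0.977, 0.002]
contact_force: [-3.3, -0.9, -3.8]
grip_width: 0.0339
grip_force: 30.0
```

Request:
arm_command --commands '[[[220, 0.002, 0, 0.0046, 0, 0, 0], [220, 0.004, 0, 0.0092, 0, 0, 0], [220, 0.006, 0, 0.0137, 0, 0, 0], [220, 0.0077, 0, 0.0174, 0, 0, 0], [220, 0.0077, 0, 0.0174, 0, 0, 0]]]'

```text
time: 22.1
ee_pos: [0.6059, -0.1094, 0.1077]
orientation: [0.208, -0.045, 0.977, 0.002]
contact_force: [-5.4, -2.1, -2.2]
grip_width: 0.0339
grip_force: 30.0
```

Request:
arm_command --commands '[[[220, 0.0007, 0, 0.0015, 0, 0, 0], [220, 0.0014, 0, 0.003, 0, 0, 0], [180, 0.0014, 0, 0.003, 0, 0, 0], [120, 0.0014, 0, 0.003, 0, 0, 0], [60, 0.0014, 0, 0.003, 0, 0, 0]]]'

```text
time: 22.72
ee_pos: [0.6087, -0.1088, 0.1066]
orientation: [0.21, -0.046, 0.977, 0.002]
contact_force: [0.2, -0.2, 0.8]
grip_width: 0.0492
grip_force: 0.0
```

Request:
arm_command --commands '[[[0, 0, 0, 0, 0, 0, 0], [0, 0, 0, 0, 0, 0, 0], [0, 0, 0, 0, 0, 0, 0], [0, 0, 0, 0, 0, 0, 0]]]'

```text
time: 23.22
ee_pos: [0.6063, -0.1092, 0.1048]
orientation: [0.208, -0.045, 0.977, 0.002]
contact_force: [-0.8, 0.4, 0.9]
grip_width: 0.0888
grip_force: 0.0
```

Request:
arm_command --commands '[[[0, 0, 0, -0.02, 0, 0, 0], [0, 0, 0, -0.045, 0, 0, 0], [0, 0.02, 0, -0.075, 0, 0, 0], [0, 0.05, 0, -0.1, 0, 0, 0], [0, 0.09, 0, -0.11, 0, 0, 0]]]'

```text
time: 23.85
ee_pos: [0.4798, -0.1198, 0.1696]
orientation: [0.209, -0.045, 0.977, 0.001]
contact_force: [-0.0, -0.2, -0.5]
grip_width: 0.0918
grip_force: 0.0
```

Request:
arm_command --commands '[[[0, 0.03, 0, 0, 0, 0.1, 0], [0, 0.07, 0, 0, 0, 0.2, 0], [0, 0.09, 0, 0, 0, 0.3, 0], [0, 0.09, 0, 0, 0, 0.4, 0], [0, 0.09, 0, 0, 0, 0.4, 0]]]'

```text
time: 24.48
ee_pos: [0.4001, -0.1264, 0.1324]
orientation: [0.011, -0.046, 0.999, -0.006]
contact_force: [0.1, 0.6, -0.5]
grip_width: 0.092
grip_force: 0.0
```

```bash
python3 st.py; python3 look.py f1 210 120 240 120;python3 - <<'E'
from h import *
d=pickle.load(open("f1.pkl","rb"))
for n in d: print(n,blobs(d[n],(0,180,100),(3,255,255),8),blobs(d[n],(22,120,80),(34,255,255),20),blobs(d[n],(3,80,20),(14,255,200),15))
E
```

```text
24.475 [ 0.4001 -0.1264  0.1324] [[-0.996, -0.091, 0.023], [-0.091, 0.996, -0.011], [-0.022, -0.014, -1.0]] [ 1.29  0.45 -1.23  2.19  0.59  0.86  1.36] [ 0.1  0.6 -0.5]
tool shift [-0.1984  0.2313  0.0314]
rail -y, up in tool axes [-0.002 -1.     0.014] [-0.022 -0.014 -1.   ]
[ 0.40010466 -0.12635455  0.13238459] [ 0.01133991 -0.04572285  0.99887018 -0.00626098]
scene [([297.3, 104.7], 77), ([279.5, 192.5], 27)] [([272.3, 158.9], 89)] [([280.1, 127.3], 76), ([263.5, 138.7], 40), ([389.1, 139.8], 120), ([368.8, 147.9], 102), ([253.6, 152.2], 18), ([323.2, 220.1], 192), ([113.6, 236.5], 399), ([151.5, 224.7], 56), ([115.0, 257.3], 82), ([283.0, 320.1], 68), ([298.6, 323.0], 53), ([288.1, 328.1], 17)]
top [([403.8, 75.4], 90), ([288.4, 183.9], 11)] [([429.6, 125.6], 626), ([288.6, 171.4], 55)] [([377.2, 75.9], 66), ([404.8, 74.2], 57), ([342.3, 89.1], 57), ([156.7, 166.9], 51), ([454.8, 169.1], 200), ([420.1, 170.0], 219), ([177.6, 176.1], 62), ([146.8, 195.0], 66)]
wrist [] [] [([247.5, 180.0], 1414)]
```

View pics/f1.png

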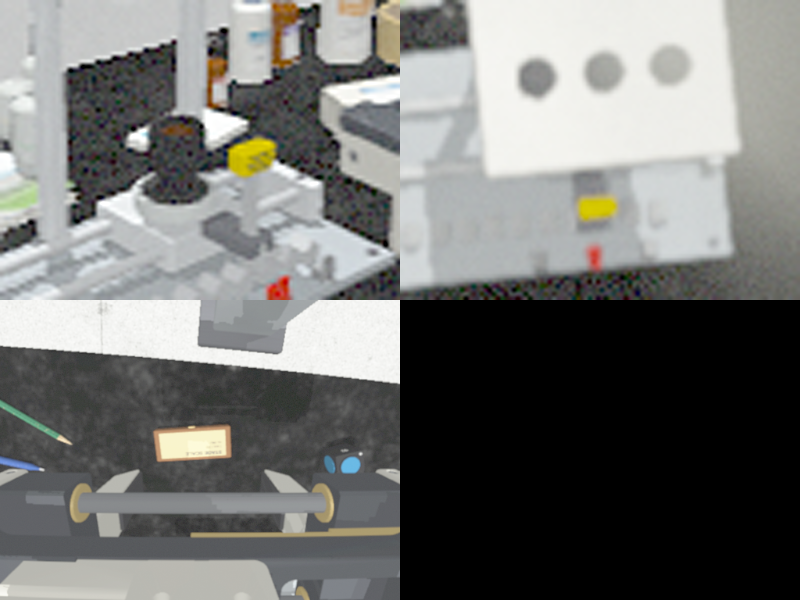

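The final picture shows the eyepiece upright, with the grip in line with the red clip (top quarter, (598,208) and (594,258)) and the cube undisturbed. Checking the numbers.

```bash
python3 - <<'E'
from h import *
d0=pickle.load(open("s0.pkl","rb")); d=pickle.load(open("f1.pkl","rb")); S,T=d["scene"],d["top"]
a=np.array; ex=a([.9956,.0937]); ey=a([-.0937,.9956])
def fz(s,u,z): return least_squares(lambda p:proj(s,[p[0],p[1],z])[0]-u,[.6,0]).x
R=lambda p:(p@ex,p@ey)
f=lambda s,u0,u1,z:np.round(R(fz(s,a(u1),z)-fz(s,a(u0),z)),4)
print("grip shift S",f(S,(208.1,183.8),(272.3,158.9),.122)," T",f(T,(220.7,178.3),(288.6,171.4),.127))
print("lens shift S",f(S,(190.8,175.1),(253.6,152.2),.112))
print("grip tri0",tri([(d0["scene"],a((208.,183.8))),(T,a((220.7,178.3)))])[0].round(4),"now",tri([(S,a((272.3,158.9))),(T,a((288.6,171.4)))])[0].round(4))
print("clip-grip rail y", np.round(ey@(fz(T,a((288.4,184)),.03)-fz(T,a((288.6,171.4)),.129)),4))
E
```

```text
grip shift S [-0.0026 -0.2313]  T [-0.     -0.2311]
lens shift S [-0.0005 -0.233 ]
grip tri0 [0.578  0.1236 0.1207] now [ 0.5991 -0.1086  0.1197]
clip-grip rail y -0.0018
```

```bash
python3 -c "
from rig import order
print(order.hand_in())"
```

```text
the job is handed in; nothing more can be done
None
```

I've handed the job in: by my last measurements the eyepiece is upright and within about 3 mm of the platform's centre, the bar is fully down in the red-clip notch (within 2 mm of the clip along the rail), and I felt no contact with the hood; the hand-in returned no verdict.

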